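# Load the sample changer and index it to the probe

### The arm

A 6-joint arm with a two-finger parallel gripper is mounted at the origin on the work surface. World frame = base frame: x ahead of the robot, y to its left, z up, the work surface at z = 0. Lengths are in m, angles in rad, forces in N, time in s.
With the tool pointing down it reaches from about 0.35 to 0.775 m from the base axis. Payload 7.3 kg.
Tool frame: the origin (TCP) lies at the very end of the fingers, on their centre line; the grasp point (between the pads) lies 19 mm behind it (robot.tcp_to_grasp is the distance from the TCP to the grasp point, in m); z points along the fingers, y is the direction in which the jaws open and shut (so a half turn about z gives the same grasp; the last joint's range is limited). The gripper opens to 92 mm and grips with 3 to 60 N. Pads are 19 mm wide; open, the fingers measure 130 mm over their backs; the gripper's body (75 mm by 190 mm) begins 47 mm behind the grasp point.
Start: joints at [1.157, 0.342, 1.524, -0, 1.275, -0.146], TCP at [0.139, 0.506, 0.227] pointing down, gripper open.
Joint ranges: [-2.53, 2.53], [-0.77, 2.02], [0.04, 2.7], [-1, 4.14], [0.28, 2.66], [-3.11, 3.11]. Speed limits (rad/s): [2.57, 2.57, 3.14, 3.14, 3.14, 3.14].

### API

Orientations are given as [roll, pitch, yaw] about the fixed x, y, z axes, in that order (R = Rz(yaw) Ry(pitch) Rx(roll)).
In Python, from cell import robot gives the robot as it stands.
- The arm moves only by the tool arm_command, never from a script. Its argument "motion" is a list that holds one entry, the list of rows, each a list of 7 numbers: the turn, a rotation vector about the tool's x, y, z in units of 90 degrees (1.0 is 90 degrees), then the shift along the tool's x, y, z in units of 30 cm (1.0 is 30 cm), then the opening, from -1 (shut) to 1 (fully open). In form: [[[wx, wy, wz, tx, ty, tz, grip], ...]]. A call has 1 to 8 rows; each row is the pose to reach, as a shift and turn from the pose commanded when the call began, along the tool's axes at that moment; what a row does not reach only later rows make up. A row lasts 1/10 s, in which the tool goes at most 50 mm and 8.59 degrees, less where a joint would pass 70% of its speed; a pose out of reach is approached as far as the arm can. A call with a number of a shift or a turn outside -1 to 1 is refused whole. A call with a gripper value outside its range is refused whole. The fingers move at their own pace and stop on an object; "grip_force" is the grip in N (left out, the last holds). Time passes only in rows, so rows that repeat a pose let the fingers close. It gives the time, the measured TCP pose, the force and the opening at its end, in the units of the state.
- robot.observe(): the state, without advancing time (a new reading comes with each control period).
- robot.read_camera(name): name is "scene" or "top" or "wrist"; returns a dict with "image" (384x512x3 uint8, red, green, blue), "z_map" (384x512 float32, m along the optical axis (not along the pixel's ray), 0 where there is no reading), "fov_y" (degrees; the focal length in pixels is half the picture's height over the tangent of half this angle, whatever the lens; pixels are square), "cx", "cy" (the principal point, pixels), "k1" (the pictures are not rectified: a ray, as slopes to the right and down, at radius r is drawn at 1 + k1 r^2 times it, then the intrinsics apply), "cam_to_world" (4x4, takes a point from camera to world coordinates). Camera axes: x right, y down, z forward; pixel columns grow to the right and rows downward; lengths in m; the calibration is good to about 2 mm. A picture is of the moment at which its call begins.
- robot.hand_in(): hands the job in, once; it reports no verdict.
The state is a dict: "time": time; "qpos": joint angles; "qvel": joint speeds; "joint_efforts": joint torques, N m; "tool_pos": TCP position; "tool_rot": TCP orientation; "contact_force": force on the tool from outside, world axes, zero at the start; "torque": the same for the moment, N m; "opening": finger opening in m.
Only numpy, scipy, OpenCV 4.12 (cv2) and the standard library are available. Lean on these libraries where they do the work, as an engineer would, in place of code of your own. Each camera call takes 0.05 s, during which the arm holds its last target.

### The job

Take the tall tube out of the bench rack and set it gently, without dropping it, fully down in the empty pocket of the sample changer and let go of it; then turn the changer, which has a black knob on top, one click clockwise (seen from above), no further and not the other way, so that the new tube rests under the probe, and let go. Do not touch the probe, leave all other tubes in their places and do not disturb the bottles, jar and beaker around.

Things in the scene. Friction and masses are not known exactly. Their poses are not given: they have to be found in the camera images.
- sample: The tall tube in the rack, to be loaded: white upright round tube 110 mm tall, about 0.05 to 0.1 kg, body 30 mm across, with a blue cap 40 mm across that forms its top 24 mm. It starts in any one of the rack's three holes, the only one of the rack's three tubes that is as tall and as wide-capped as those on the changer. Origin: centre of its underside; z runs up the tube.
- short_a: Short capped tube in the rack: 85 mm tall, body 30 mm across, cap 33 mm across and 24 mm high; not the one wanted, leave it in its hole. Origin: centre of its underside.
- short_b: Short capped tube in the rack: 85 mm tall, body 30 mm across, cap 33 mm across and 24 mm high; not the one wanted, leave it in its hole. Origin: centre of its underside.
- rack: Fixed white block 80 x 210 x 50 mm (x, y, z), on the bench. Three round holes 34 mm across in its top, at y = -65, 0 and +65 mm, 40 mm deep (floors 10 mm above the bench), each holding an upright tube. Origin: centre of its underside. It starts to the left or to the right of the robot, the changer on the other side.
- changer: Fixed base of the sample changer: round white housing 260 mm across and 40 mm high with a tongue on its +x side that carries the probe post. The rotor turns on its vertical axis, through the origin (centre of the underside). Seen from above the six pockets stand 85 mm from the axis, 60 degrees apart; at the start one of them is at +x, under the probe (the measuring position), and the empty one is 60 degrees counter-clockwise from it.
- probe: Delicate fixed measuring arm of the changer, not to be touched. Same origin and axes as the changer's base: a post 30 x 40 mm at x = 160 mm up to 200 mm above the bench, and from it an arm 34 mm wide reaching inward to x = 60 mm, its underside 180 mm and its top 202 mm above the bench, with a 24 mm nozzle at x = 85 mm whose underside is at 174 mm. Seated tubes (top at 163 mm) pass beneath it.
- rotor (a joint): Turn of the rotor in rad, 0 at the start, growing clockwise as seen from above. It has a click stop every 60 degrees (1.047 rad): within about 20 degrees of a stop it pulls itself in, and rests there within about 2 degrees. Turning needs about 0.15 N m at most.
- load_pocket (a point): Centre of the floor of the empty pocket of the rotor, 53 mm above the bench; turns with the rotor. The pocket is an upright round sleeve 50 mm high (rim 103 mm above the bench), 33 mm across inside (its top 10 mm widening to 41 mm at the rim) and 47 mm across outside at the rim. The other five pockets are alike and full; tubes in them stand 163 mm high.
- knob_grip (a point): Grip point of the rotor's knob, on its axis, 170 mm above the bench. The knob is a black upright bar 70 mm long (along this point's x), 16 mm thick (along its y) and 38 mm high (150 to 188 mm above the bench) on a column 34 mm across. Axes turn with the rotor.
- held_0: Capped tube like the sample (white, 110 mm tall, blue cap 40 mm across), standing in one of the changer's pockets and turning with it; leave it there. Origin: centre of its underside.
- held_1: Capped tube like the sample (white, 110 mm tall, blue cap 40 mm across), standing in one of the changer's pockets and turning with it; leave it there. Origin: centre of its underside.
- held_2: Capped tube like the sample (white, 110 mm tall, blue cap 40 mm across), standing in one of the changer's pockets and turning with it; leave it there. Origin: centre of its underside.
- held_3: Capped tube like the sample (white, 110 mm tall, blue cap 40 mm across), standing in one of the changer's pockets and turning with it; leave it there. Origin: centre of its underside.
- held_4: Capped tube like the sample (white, 110 mm tall, blue cap 40 mm across), standing in one of the changer's pockets and turning with it; leave it there. Origin: centre of its underside.
- amber: Bystander: amber bottle, 62 mm across, 190 mm tall. Origin: centre of its underside.
- clear: Bystander: green glass bottle, 68 mm across, 150 mm tall. Origin: centre of its underside.
- jar: Bystander: white jar, 76 mm across, 100 mm tall. Origin: centre of its underside.
- beaker: Bystander: empty glass beaker, 68 mm across, 90 mm tall. Origin: centre of its underside.
There are look-alikes about, which are no part of the job. Leave any pink or red look-alike of the sample alone.

How it is judged:
On the way, in this order (a step that is already met when the one before it is completed fails the run):
1. the tall tube stands fully down in the empty pocket, released, before the changer has been turned (horizontal distance between sample and load_pocket below 0.005 m and z of sample in the frame of load_pocket between -0.004 and 0.004 m and angle between sample's own z axis and vertical below 0.12 rad and contact force between the fingers and sample below 0.1 N and value of joint rotor between -0.2 and 0.2 rad), for 0.2 s.
2. the changer is turned one click clockwise with the tube in it (horizontal distance between sample and load_pocket below 0.005 m and z of sample in the frame of load_pocket between -0.004 and 0.004 m and angle between sample's own z axis and vertical below 0.12 rad and value of joint rotor between 0.95 and 1.15 rad), for 0.2 s.
At the end, for the whole second after the job is handed in: The tall tube stands in the pocket that was empty (within 5 mm of its centre, on its floor within 4 mm, upright within 0.12 rad), the rotor rests one click clockwise of its start (0.95 to 1.15 rad), the other five tubes stand upright in their pockets, and all is released and at rest (all of step 2 and velocity of joint rotor between -0.05 and 0.05 rad/s and linear speed of sample below 0.02 m/s and contact force between the fingers and anything else below 0.1 N and angle between each of held_0, held_1, held_2, held_3, held_4's own z axis and vertical below 0.12 rad and height (world z) of each of held_0, held_1, held_2, held_3, held_4 below 0.058 m); the robot touches nothing.
It fails at once if the tall tube is dropped or slammed into the pocket (faster than 0.5 m/s) (horizontal distance between sample and load_pocket below 0.02 m and z of sample in the frame of load_pocket below 0.06 m and linear speed of sample above 0.5 m/s).
It fails at once if the probe is touched (more than 1 N) (contact force between probe and anything else above 1 N).
It fails at once if the changer is turned the wrong way or well past one click (value of joint rotor above 1.45 rad or value of joint rotor below -0.35 rad).
It fails at once if a tube other than the tall one is lifted or tipped (height (world z) of any of held_0, held_1, held_2, held_3, held_4 above 0.073 m or angle between any of held_0, held_1, held_2, held_3, held_4, short_a, short_b's own z axis and vertical above 0.3 rad or distance of any of short_a, short_b from where it was at the start of the episode above 0.015 m).
It fails at once if a bottle, the jar or the beaker is displaced by more than 20 mm or tipped (distance of any of amber, clear, jar, beaker from where it was at the start of the episode above 0.02 m or angle between any of amber, clear, jar, beaker's own z axis and vertical above 0.3 rad).
It also fails if it takes over 54 s, if anything falls off the work surface, if the arm or the gripper's body presses on something with over 40 N, if the wrist force passes 120 N, or if a joint passes its speed limit or range.

## Working session

There is one attempt and no reset: what is moved stays moved. The work goes in short steps, Python scripts to look and compute and a tool call to move; the robot and the scene stay as the last step left them, time stands still between calls to the robot, and variables do not carry over. Pictures are saved under pics/ and viewed, and the job is handed in when it is done.

Besides the shell and the picture viewer there is one more tool, called after ">>>" as name(argument=value, ...), one argument or row to a line, values as JSON. arm_command: Moves the arm, as the interface text tells. Its arguments: {"type":"object","properties":{"motion":{"type":"array"},"grip_force":{"type":"number"}},"required":["motion"]}

```bash
mkdir -p pics; ls
cat > h.py <<'E'
import numpy as np, cv2
from cell import robot
def cam(n):
    d=robot.read_camera(n); np.savez('/tmp/'+n+'.npz',**d); return d
def f(d): return d['image'].shape[0]/2/np.tan(np.radians(float(d['fov_y']))/2)
def K(d): F=f(d); return np.array([[F,0,float(d['cx'])],[0,F,float(d['cy'])],[0,0,1]])
def rays(d,uv):
    uv=np.asarray(uv,float).reshape(-1,1,2)
    return cv2.undistortPoints(uv,K(d),np.array([float(d['k1']),0,0,0])).reshape(-1,2)
def onplane(d,uv,z):
    r=rays(d,uv); T=d['cam_to_world']; v=np.c_[r,np.ones(len(r))]@T[:3,:3].T; o=T[:3,3]
    return o+v*((z-o[2])/v[:,2])[:,None]
def cloud(d):
    h,w=d['z_map'].shape; u,v=np.meshgrid(np.arange(w),np.arange(h))
    r=rays(d,np.c_[u.ravel(),v.ravel()]); z=d['z_map'].reshape(-1,1)
    P=np.c_[r*z,z]@d['cam_to_world'][:3,:3].T+d['cam_to_world'][:3,3]
    P[z[:,0]==0]=np.nan
    return P.reshape(h,w,3)
def save(n,im): cv2.imwrite('pics/'+n+'.png',im[...,::-1])
E
python3 - <<'E'
from h import *
for n in('scene','top','wrist'):
    d=cam(n); save(n+'0',d['image']); print(n,d['fov_y'],d['k1'],d['cam_to_world'].round(3).tolist())
s=robot.observe(); print(s)
E
```

```text
pics
scene 53.526457888303455 0.04368188157240023 [[0.083, 0.693, -0.716, 1.359], [0.996, -0.046, 0.071, -0.087], [0.017, -0.72, -0.694, 0.878], [0.0, 0.0, 0.0, 1.0]]
top 48.76029445270556 -0.1028576153861287 [[0.026, -0.987, 0.156, 0.349], [-1.0, -0.028, -0.011, 0.003], [0.016, -0.156, -0.988, 1.529], [0.0, 0.0, 0.0, 1.0]]
wrist 70.24890772158844 -0.06492967003228056 [[0.265, 0.931, 0.253, 0.069], [0.964, -0.255, -0.072, 0.525], [-0.002, 0.263, -0.965, 0.385], [0.0, 0.0, 0.0, 1.0]]
{'time': 0.15, 'qpos': array([ 1.15701636e+00,  3.42583846e-01,  1.52474921e+00, -4.12153289e-05,
        1.27538040e+00, -1.45969905e-01]), 'qvel': array([ 3.54899618e-04, -2.71229342e-03, -3.14800353e-03,  4.79556528e-05,
        6.87658111e-04,  1.04744289e-03]), 'joint_efforts': array([ 1.57629853e-03, -4.31470442e+01, -2.44351459e+01,  7.17856642e-02,
        5.38711273e-02, -6.13419706e-05]), 'tool_pos': array([0.1387879 , 0.50603404, 0.22621051]), 'tool_rot': array([-3.14047804e+00, -1.24025676e-04,  2.87379454e+00]), 'contact_force': array([ 0.19625221, -0.11557512, -0.68543007]), 'torque': array([ 0.02099703, -0.05125585, -0.05735448]), 'opening': 0.09196553490261092}
```

View pics/scene0.png

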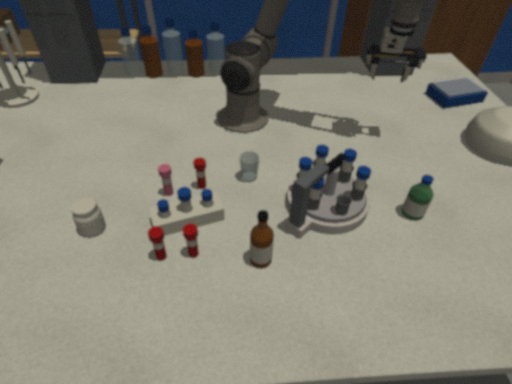

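View pics/top0.png

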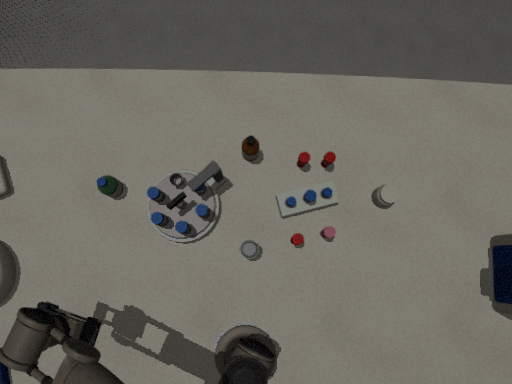

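View pics/wrist0.png

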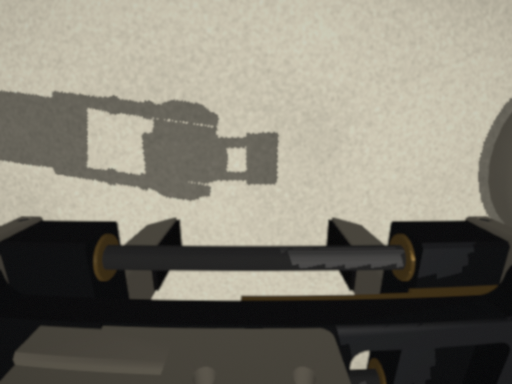

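The scene and top views agree. The changer is on the robot's left (top px 183,206) and the rack on its right (307,199), with blue caps in the rack at top px (291,202), (310,196) and (327,193). The red and pink look-alikes are at (304,158), (329,158), (297,239) and (329,232). The empty pocket is at about (177,180). Next I'll measure these.

Run:
```python
from h import *
for n in('top','scene'):
    d=dict(np.load('/tmp/'+n+'.npz')); im=d['image']; P=cloud(d)
    hsv=cv2.cvtColor(im,cv2.COLOR_RGB2HSV)
    m=cv2.inRange(hsv,(105,120,50),(125,255,255))
    k,l,st,c=cv2.connectedComponentsWithStats(m)
    print(n)
    for i in range(1,k):
        if st[i,4]<15: continue
        p=P[l==i]; zt=np.nanpercentile(p[:,2],90)
        top=(l==i)&(P[...,2]>zt-.005)
        v,u=np.nonzero(top)
        q=onplane(d,[[u.mean(),v.mean()]],zt)[0]
        print(c[i].round(1),st[i,4],'ztop',zt.round(3),'mean',np.nanmean(P[top],0).round(3),'ray',q.round(3),'ext',np.ptp(P[top][:,0]).round(3),np.ptp(P[top][:,1]).round(3))
d=dict(np.load('/tmp/top.npz')); im=d['image']
a=cv2.resize(im[140:250,130:240],None,fx=5,fy=5,interpolation=cv2.INTER_CUBIC);save('ch0',a)
a=cv2.resize(im[140:250,260:400],None,fx=5,fy=5,interpolation=cv2.INTER_CUBIC);save('rk0',a)
```

```text
top
[101.  181.5] 61 ztop 0.155 mean [0.577 0.494 0.153] ray [0.576 0.493 0.155] ext 0.027 0.027
[152.9 192.5] 102 ztop 0.167 mean [0.544 0.314 0.165] ray [0.543 0.313 0.167] ext 0.034 0.033
[327.  191.9] 63 ztop 0.099 mean [ 0.573 -0.266  0.097] ray [ 0.572 -0.266  0.099] ext 0.025 0.028
[310.  195.6] 102 ztop 0.125 mean [ 0.555 -0.205  0.124] ray [ 0.555 -0.205  0.125] ext 0.033 0.034
[290.9 201.1] 65 ztop 0.101 mean [ 0.537 -0.144  0.099] ray [ 0.536 -0.144  0.101] ext 0.028 0.024
[201.4 209.9] 108 ztop 0.168 mean [0.491 0.153 0.166] ray [0.49  0.153 0.168] ext 0.032 0.036
[156.6 217.7] 106 ztop 0.167 mean [0.461 0.298 0.165] ray [0.461 0.298 0.167] ext 0.036 0.036
[181.1 226.6] 109 ztop 0.168 mean [0.435 0.217 0.165] ray [0.435 0.217 0.168] ext 0.036 0.037
scene
[15.1 11.3] 348 ztop -0.055 mean [-1.573 -1.478 -0.052] ray [-1.582 -1.482 -0.055] ext 0.044 0.117
[111.3  14.2] 958 ztop -0.045 mean [-1.076 -0.691  0.062] ray [-1.346 -0.753 -0.045] ext 1.191 0.467
[142.3  16.6] 259 ztop 0.218 mean [-0.389 -0.401  0.219] ray [-0.39  -0.401  0.218] ext 0.042 0.035
[205.5  18.8] 3779 ztop
[... 834 characters left out ...]
9 0.296 0.165] ext 0.033 0.03
[305.3 163.1] 106 ztop 0.166 mean [0.498 0.154 0.164] ray [0.5   0.153 0.166] ext 0.031 0.034
[363.1 172.3] 117 ztop 0.166 mean [0.55  0.315 0.164] ray [0.552 0.314 0.166] ext 0.032 0.034
[426.8 179.5] 58 ztop 0.153 mean [0.583 0.493 0.151] ray [0.585 0.492 0.153] ext 0.024 0.024
[318.5 183.9] 60 ztop 0.165 mean [0.59  0.177 0.164] ray [0.591 0.177 0.165] ext 0.023 0.02
[184.  193.7] 117 ztop 0.121 mean [ 0.561 -0.205  0.119] ray [ 0.562 -0.204  0.121] ext 0.036 0.029
[206.4 194.5] 72 ztop 0.096 mean [ 0.543 -0.142  0.094] ray [ 0.545 -0.142  0.096] ext 0.029 0.021
[162.6 205.2] 75 ztop 0.096 mean [ 0.579 -0.267  0.094] ray [ 0.58  -0.266  0.096] ext 0.031 0.023
```

Run:
```python
from h import *
d=dict(np.load('/tmp/scene.npz')); im=d['image']
a=cv2.resize(im[130:270,130:390],None,fx=3,fy=3,interpolation=cv2.INTER_CUBIC);save('sc0',a)
```

```text
(no output)
```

View pics/ch0.png

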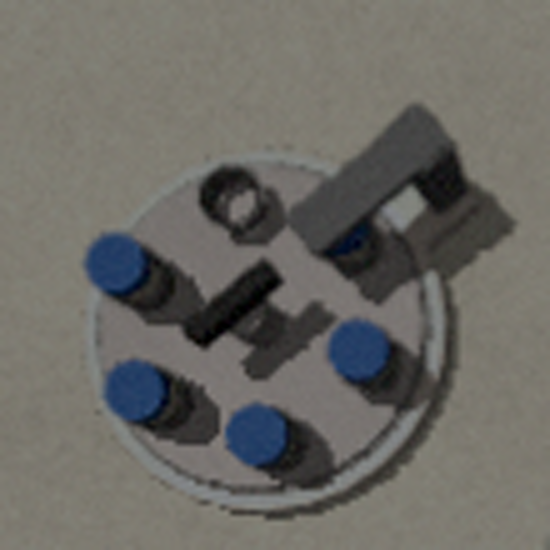

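View pics/rk0.png

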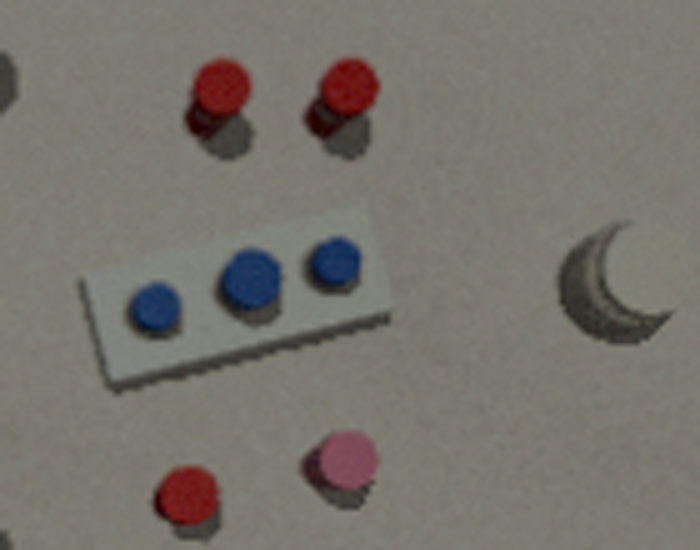

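View pics/sc0.png

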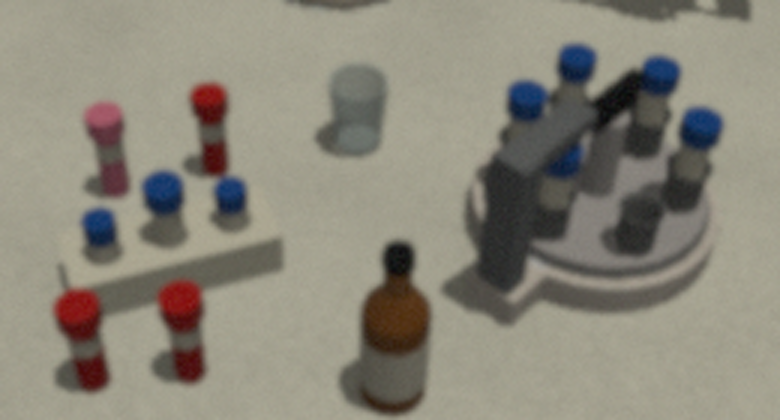

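Only the middle rack cap (top px 310,196) qualifies: its top is 121–125 mm high and it is wider than its neighbours, whose tops are at about 97 mm. In the crop it is blue and clearly larger, so that's the sample. The other four tall tubes in the area are red or pink and ruled out. Next I'll fit the changer hexagon and plan the approach.

```bash
cat >> h.py <<'E'
from scipy.spatial.transform import Rotation as Ro
def go(p,yaw,cmd=None):
    """print tool shift/turn numbers to world pose (down-pointing, yaw deg)"""
    s=robot.observe(); R0=Ro.from_euler('xyz',s['tool_rot']); 
    R1=Ro.from_euler('xyz',[np.pi,0,np.radians(yaw)])
    t=R0.inv().apply(np.array(p)-s['tool_pos'])/.3
    w=(R0.inv()*R1).as_rotvec()/(np.pi/2)
    print('t',round(s['time'],2),'at',s['tool_pos'].round(4),'rot',np.degrees(s['tool_rot']).round(2),'F',s['contact_force'].round(1),'open',round(s['opening'],4))
    print(' turn',w.round(4),'shift',t.round(4),'rows',np.ceil(max(np.linalg.norm(t)*.3/.05,np.linalg.norm(w)*90/8.59)))
def hexfit(pts,idx):
    from scipy.optimize import least_squares
    # idx = pocket number ccw from probe
    g=lambda q: (np.c_[q[0]+.085*np.cos(q[2]+np.pi/3*np.array(idx)),q[1]+.085*np.sin(q[2]+np.pi/3*np.array(idx))]-pts).ravel()
    r=least_squares(g,[.52,.234,-.8]); return r.x,np.abs(r.fun).max()
E
python3 - <<'E'
from h import *
for nm,p in(('top',[(.544,.314),(.461,.298),(.435,.217),(.491,.153)]),('scene',[(.55,.315),(.468,.297),(.442,.217),(.498,.154)])):
    q,e=hexfit(np.array(p),[2,3,4,5]); a=q[2]+np.pi/3
    print(nm,q[:2].round(4),np.degrees(q[2]).round(2),e.round(4),'pocket',(q[:2]+.085*np.array([np.cos(a),np.sin(a)])).round(4))
go((.559,-.205,.26),106.4)
E
```

```text
top [0.5177 0.2339] -48.35 0.0006 pocket [0.6009 0.2511]
scene [0.5245 0.2344] -47.95 0.0007 pocket [0.6076 0.2521]
t 0.15 at [0.1388 0.506  0.2262] rot [-1.7994e+02 -1.0000e-02  1.6466e+02] F [ 0.2 -0.1 -0.7] open 0.092
 turn [-7.000e-04  3.000e-04  6.473e-01] shift [-1.9779 -1.9151 -0.1107] rows 17.0
```

>>> arm_command(
  motion=[
    [[0,0,0,-0.8,-0.78,-0.35,1],[0,0,0,-0.8,-0.78,-0.35,1],[0,0,0,-0.8,-0.78,-0.35,1],[0,0,0,-0.8,-0.78,-0.35,1],[0,0,0,-0.8,-0.78,-0.35,1],[0,0,0,-0.8,-0.78,-0.35,1],[0,0,0,-0.8,-0.78,-0.35,1],[0,0,0,-0.8,-0.78,-0.35,1]],
  ],
)

```text
time: 0.95
tool_pos: [0.3115, 0.2132, 0.3333]
tool_rot: [3.141, 0.004, 2.866]
contact_force: [-0.5, 1.2, -0.1]
opening: 0.0918
```

>>> arm_command(
  motion=[
    [[0,0,0,-0.8,-0.78,0,1],[0,0,0,-0.8,-0.78,0,1],[0,0,0,-0.8,-0.78,0,1],[0,0,0,-0.8,-0.78,0,1],[0,0,0,-0.8,-0.78,0,1],[0,0,0,-0.8,-0.78,0,1],[0,0,0,-0.8,-0.78,0,1],[0,0,0,-0.8,-0.78,0,1]],
  ],
)

```text
time: 1.75
tool_pos: [0.4794, -0.0749, 0.3302]
tool_rot: [-3.141, -0.002, 2.87]
contact_force: [-0.2, -0.1, -0.2]
opening: 0.0919
```

Run:
```python
from h import *
go((.559,-.205,.26),106.4)
```

```text
t 1.75 at [ 0.4794 -0.0749  0.3302] rot [-1.7997e+02 -1.0000e-01  1.6444e+02] F [-0.2 -0.1 -0.2] open 0.0919
 turn [-0.0008 -0.0009  0.6449] shift [-0.3724 -0.3465  0.2334] rows 7.0
```

>>> arm_command(
  motion=[
    [[0,0,0.645,-0.372,-0.346,0.233,1],[0,0,0.645,-0.372,-0.346,0.233,1],[0,0,0.645,-0.372,-0.346,0.233,1],[0,0,0.645,-0.372,-0.346,0.233,1],[0,0,0.645,-0.372,-0.346,0.233,1],[0,0,0.645,-0.372,-0.346,0.233,1],[0,0,0.645,-0.372,-0.346,0.233,1],[0,0,0.645,-0.372,-0.346,0.233,1]],
  ],
)

```text
time: 2.55
tool_pos: [0.5581, -0.2001, 0.2614]
tool_rot: [-3.141, -0.001, 1.861]
contact_force: [0.3, 0.9, 0.6]
opening: 0.0921
```

>>> arm_command(
  motion=[
    [[0,0,0,0,0,0,1],[0,0,0,0,0,0,1]],
  ],
)

```text
time: 2.75
tool_pos: [0.5581, -0.201, 0.2618]
tool_rot: [-3.142, -0.0, 1.864]
contact_force: [-0.4, -0.4, 0.6]
opening: 0.0915
```

```bash
cat >> h.py <<'E'
def caps(d,zs,lo=(105,110,40)):
    im=d['image']; P=cloud(d); m=cv2.inRange(cv2.cvtColor(im,cv2.COLOR_RGB2HSV),lo,(125,255,255))
    k,l,st,c=cv2.connectedComponentsWithStats(m)
    for i in range(1,k):
        if st[i,4]<80: continue
        sel=l==i; zt=np.nanpercentile(P[sel][:,2],80)
        if not zs[0]<zt<zs[1]: continue
        top=(sel&(P[...,2]>zt-.004)).astype(np.uint8)
        cn=max(cv2.findContours(top,cv2.RETR_EXTERNAL,cv2.CHAIN_APPROX_NONE)[0],key=cv2.contourArea)
        cn=cv2.convexHull(cn).reshape(-1,2)
        w=onplane(d,cn,zt)[:,:2]; (cx,cy),r=cv2.minEnclosingCircle(w.astype(np.float32))
        A=np.c_[2*w,np.ones(len(w))]; s=np.linalg.lstsq(A,(w**2).sum(1),rcond=None)[0]
        print('px',c[i].round(0),'ztop',zt.round(4),'minc',round(cx,4),round(cy,4),'R',round(r,4),'lsq',s[:2].round(4),'R',np.sqrt(s[2]+s[0]**2+s[1]**2).round(4))
E
python3 - <<'E'
from h import *
d=cam('wrist'); save('w1',d['image']); caps(d,(.05,.2)); go((.559,-.205,.26),106.4)
E
```

```text
px [251. 125.] ztop 0.0963 minc 0.5368 -0.1428 R 0.0156 lsq [ 0.5365 -0.1427] R 0.0151
px [251. 182.] ztop 0.1211 minc 0.5541 -0.2036 R 0.0196 lsq [ 0.5539 -0.2037] R 0.0191
px [250. 226.] ztop 0.0961 minc 0.5711 -0.2654 R 0.0161 lsq [ 0.5713 -0.2654] R 0.0153
t 2.8 at [ 0.5581 -0.2011  0.2618] rot [ 1.8000e+02 -1.0000e-02  1.0674e+02] F [ 0.6  0.4 -0.2] open 0.0917
 turn [ 0.     -0.0001  0.0037] shift [-0.0132 -0.0009  0.006 ] rows 1.0
```

View pics/w1.png

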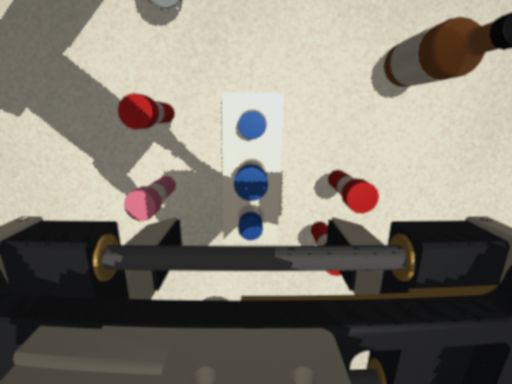

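The wrist view shows the tall blue cap at px (251,182), fitted radius 19.6 mm and top at 121 mm, centred between the jaws. The neighbours are at (251,125) and (250,226). The position from the wrist camera, (0.554, −0.204), agrees with the midpoint of the neighbours. Going down to grasp.

Run:
```python
from h import *
go((.554,-.204,.18),105.8);go((.554,-.204,.09),105.8)
```

```text
t 2.8 at [ 0.5581 -0.2011  0.2618] rot [ 1.8000e+02 -1.0000e-02  1.0674e+02] F [ 0.6  0.4 -0.2] open 0.0917
 turn [ 0.     -0.0001  0.0104] shift [-0.0052 -0.0159  0.2727] rows 2.0
t 2.8 at [ 0.5581 -0.2011  0.2618] rot [ 1.8000e+02 -1.0000e-02  1.0674e+02] F [ 0.6  0.4 -0.2] open 0.0917
 turn [ 0.     -0.0001  0.0104] shift [-0.0053 -0.0159  0.5727] rows 4.0
```

>>> arm_command(
  motion=[
    [[0,0,0.01,-0.005,-0.016,0.15,1],[0,0,0.01,-0.005,-0.016,0.28,1],[0,0,0.01,-0.005,-0.016,0.4,1],[0,0,0.01,-0.005,-0.016,0.5,1],[0,0,0.01,-0.005,-0.016,0.573,1],[0,0,0.01,-0.005,-0.016,0.573,1],[0,0,0.01,-0.005,-0.016,0.573,1]],
  ],
)

```text
time: 3.5
tool_pos: [0.5542, -0.2045, 0.0904]
tool_rot: [3.141, -0.0, 1.846]
contact_force: [-0.2, -0.5, 0.5]
opening: 0.0919
```

Run:
```python
from h import *
go((.554,-.204,.09),105.8)
d=cam('wrist'); save('w2',d['image'])
```

```text
t 3.5 at [ 0.5542 -0.2045  0.0904] rot [179.99  -0.   105.75] F [-0.2 -0.5  0.5] open 0.0919
 turn [ 0.0001 -0.     -0.0006] shift [ 0.0018 -0.0003  0.0013] rows 1.0
```

View pics/w2.png

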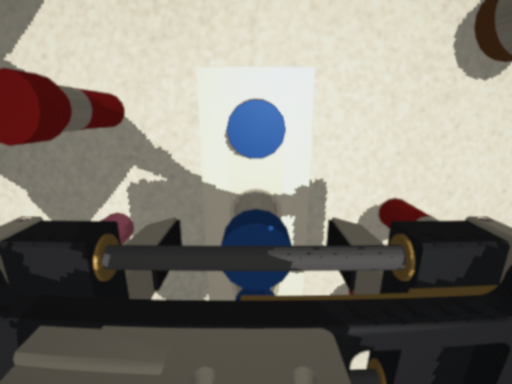

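The cap sits midway between the fingers at px (256,250). Closing the jaws now.

>>> arm_command(
  motion=[
    [[0,0,0,0,0,0,-1],[0,0,0,0,0,0,-1],[0,0,0,0,0,0,-1],[0,0,0,0,0,0,-1],[0,0,0,0,0,0,-1],[0,0,0,0,0,0,-1]],
  ],
  grip_force=25,
)

```text
time: 4.15
tool_pos: [0.5539, -0.2045, 0.0899]
tool_rot: [3.142, -0.0, 1.845]
contact_force: [-0.4, 0.0, 0.6]
opening: 0.0485
```

>>> arm_command(
  motion=[
    [[0,0,0,0,0,0,-1],[0,0,0,0,0,-0.03,-1],[0,0,0,0,0,-0.08,-1],[0,0,0,0,0,-0.16,-1],[0,0,0,0,0,-0.3,-1],[0,0,0,0,0,-0.44,-1],[0,0,0,0,0,-0.58,-1],[0,0,0,0,0,-0.72,-1]],
  ],
)

```text
time: 4.95
tool_pos: [0.5536, -0.2043, 0.3084]
tool_rot: [3.141, 0.0, 1.845]
contact_force: [0.9, 0.1, -0.5]
opening: 0.0395
```

Run:
```python
from h import *
d=cam('scene'); save('s2',cv2.resize(d['image'][100:290,110:400],None,fx=2.7,fy=2.7))
d=cam('wrist'); save('w3',d['image'])
go((.604,.2515,.34),-48.2+90)
```

```text
t 5.05 at [ 0.5558 -0.2053  0.3134] rot [179.46   0.5  105.71] F [ 0.3  0.8 -0.2] open 0.0396
 turn [0.0084 0.0016 0.7101] shift [ 1.4216  0.568  -0.0956] rows 10.0
```

View pics/s2.png

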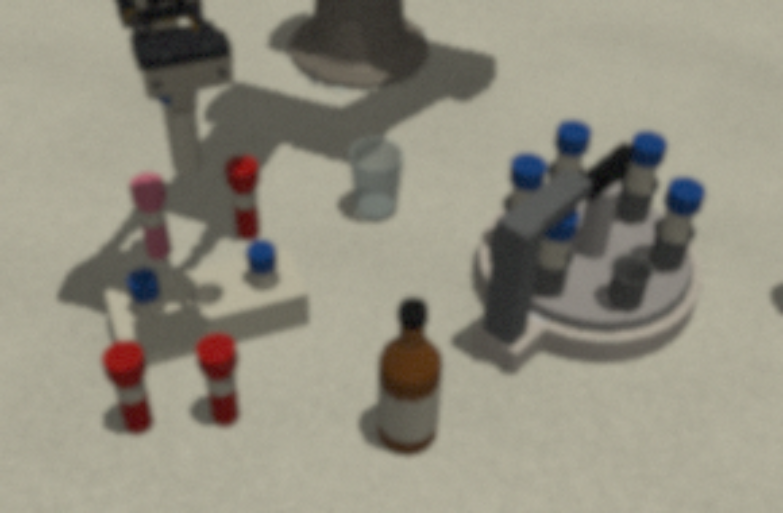

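View pics/w3.png

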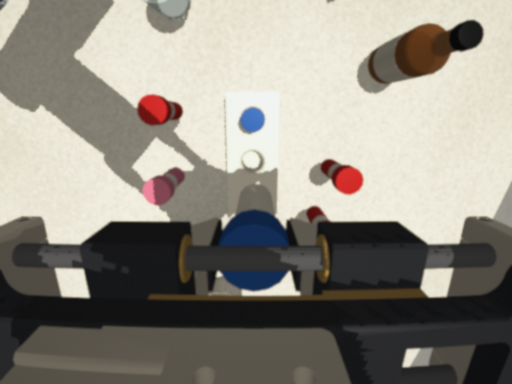

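The tube is out and held level. Its hole at wrist px (252,160) is empty and both short tubes are still in place. Next I'll go to a spot beside the changer for a close look at the pocket.

Run:
```python
from h import *
go((.445,.167,.36),41.8)
```

```text
t 5.05 at [ 0.5558 -0.2053  0.3134] rot [179.46   0.5  105.71] F [ 0.3  0.8 -0.2] open 0.0396
 turn [0.0084 0.0016 0.7101] shift [ 1.2934 -0.0179 -0.1667] rows 8.0
```

>>> arm_command(
  motion=[
    [[0,0,0,0.06,0,-0.05,-1],[0,0,0,0.16,0,-0.1,-1],[0,0,0,0.28,0,-0.14,-1],[0,0,0,0.4,0,-0.15,-1],[0,0,0,0.52,0,-0.15,-1],[0,0,0,0.64,0,-0.15,-1],[0,0,0,0.74,0,-0.15,-1],[0,0,0,0.8,0,-0.15,-1]],
  ],
)

```text
time: 5.85
tool_pos: [0.4871, 0.0294, 0.3509]
tool_rot: [-3.141, -0.001, 1.847]
contact_force: [1.0, -0.4, -1.5]
opening: 0.0393
```

>>> arm_command(
  motion=[
    [[0,0,0.06,0.08,0,0,-1],[0,0,0.14,0.2,0,0,-1],[0,0,0.22,0.3,0,0,-1],[0,0,0.3,0.38,0,0,-1],[0,0,0.38,0.44,0,0,-1],[0,0,0.46,0.48,0,0,-1],[0,0,0.54,0.49,0,0,-1],[0,0,0.62,0.49,0,0,-1]],
  ],
)

```text
time: 6.65
tool_pos: [0.4476, 0.1692, 0.3507]
tool_rot: [-3.14, 0.001, 0.868]
contact_force: [-0.1, 0.5, 0.0]
opening: 0.0394
```

Run:
```python
from h import *
go((.445,.167,.36),41.8)
```

```text
t 6.65 at [0.4476 0.1692 0.3507] rot [-1.7991e+02  6.0000e-02  4.9710e+01] F [-0.1  0.5  0. ] open 0.0394
 turn [-0.0009  0.0008  0.0879] shift [-0.0114 -0.0019 -0.0311] rows 1.0
```

>>> arm_command(
  motion=[
    [[0,0,0.08,-0.011,-0.002,0,-1],[0,0,0.08,-0.011,-0.002,0,-1],[0,0,0.08,-0.011,-0.002,0,-1]],
  ],
)

```text
time: 6.95
tool_pos: [0.4459, 0.1662, 0.3508]
tool_rot: [-3.141, 0.0, 0.749]
contact_force: [0.2, -0.7, -0.5]
opening: 0.0395
```

Run:
```python
from h import *
d=cam('wrist'); save('w4',d['image']); caps(d,(.14,.2)); go((.604,.2515,.34),-48.2+90)
```

```text
px [217.  27.] ztop 0.1642 minc 0.5421 0.3159 R 0.0197 lsq [0.5423 0.3159] R 0.0191
px [184.  91.] ztop 0.1642 minc 0.4607 0.2984 R 0.0194 lsq [0.4607 0.2984] R 0.0188
px [219. 150.] ztop 0.1644 minc 0.4349 0.2186 R 0.019 lsq [0.4349 0.2186] R 0.0186
px [284. 151.] ztop 0.1644 minc 0.4908 0.1569 R 0.0192 lsq [0.4907 0.1568] R 0.0188
t 7.0 at [0.4461 0.1662 0.3509] rot [-1.7997e+02  2.0000e-02  4.2890e+01] F [-0.4  0.3 -1.6] open 0.0398
 turn [-0.0003  0.0002  0.0121] shift [0.5792 0.1498 0.0359] rows 4.0
```

View pics/w4.png

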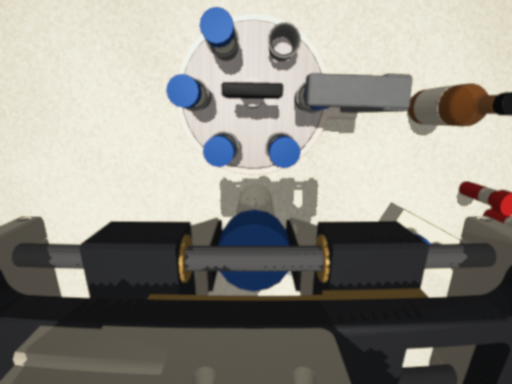

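The changer is upright in view. Knob at px (252,90), parallel to the probe arm at (358,91), and the empty pocket at (284,42). I'll fit its axis and the pocket rim.

Run:
```python
from h import *
q,e=hexfit(np.array([(.5422,.3159),(.4607,.2984),(.4349,.2186),(.4908,.1569)]),[2,3,4,5]); a=q[2]+np.pi/3
print(q[:2].round(4),np.degrees(q[2]).round(2),e.round(4),'pocket',(q[:2]+.085*np.array([np.cos(a),np.sin(a)])).round(4))
d=dict(np.load('/tmp/wrist.npz')); P=cloud(d)
c=q[:2]+.085*np.array([np.cos(a),np.sin(a)])
r=np.hypot(P[...,0]-c[0],P[...,1]-c[1])
m=((r<.035)&(P[...,2]>.094)&(P[...,2]<.115)).astype(np.uint8)
cn=np.argwhere(m)[:,::-1].astype(np.float32)
h=cv2.convexHull(cn).reshape(-1,2); w=onplane(d,h,.103)[:,:2]
print(m.sum(),cv2.minEnclosingCircle(w.astype(np.float32)),np.nanmedian(P[m>0][:,2]), 'mean',P[m>0].mean(0))
# knob
g=cv2.cvtColor(d['image'],cv2.COLOR_RGB2GRAY)
m=((np.hypot(P[...,0]-q[0],P[...,1]-q[1])<.05)&(P[...,2]>.183)&(P[...,2]<.2)).astype(np.uint8)
pts=np.argwhere(m)[:,::-1].astype(np.float32); w=onplane(d,pts,.188)[:,:2]
print('knob',cv2.minAreaRect((w*1000).astype(np.float32)),w.mean(0))
im=d['image'][0:190,150:420]; save('w4c',cv2.resize(im,None,fx=2.9,fy=2.9,interpolation=cv2.INTER_CUBIC))
```

```text
[0.5172 0.2361] -47.9 0.0016 pocket [0.6003 0.254 ]
487 ((0.6003637313842773, 0.2539956569671631), 0.023296067491173744) 0.10212558592478305 mean [0.60298391 0.25545938 0.10092107]
knob ((516.836181640625, 236.17527770996094), (15.333893775939941, 69.30560302734375), 41.88949966430664) [0.51662503 0.23645772]
```

View pics/w4c.png

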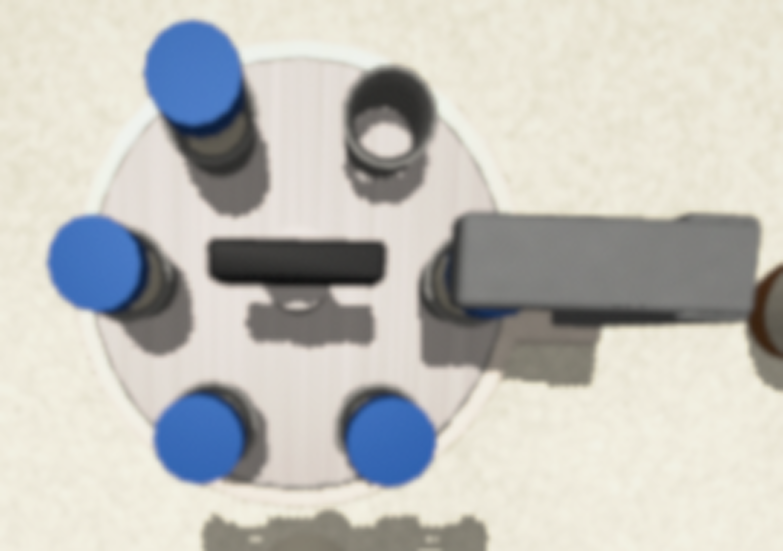

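Three measurements agree. The pocket by hexagon fit is (0.6003, 0.254), the rim circle gives (0.6004, 0.2540) with R 23.3 mm, and the knob is at (0.517, 0.236), turned −48°. The two outer cameras gave the pocket as (0.601, 0.251) and (0.608, 0.252), so I'll use the close view. Moving above the pocket.

Run:
```python
from h import *
go((.6003,.254,.32),42)
```

```text
t 7.0 at [0.4461 0.1662 0.3509] rot [-1.7997e+02  2.0000e-02  4.2890e+01] F [-0.4  0.3 -1.6] open 0.0398
 turn [-0.0003  0.0002  0.0099] shift [0.5758 0.1353 0.1026] rows 4.0
```

>>> arm_command(
  motion=[
    [[0,0,0,0.06,0.014,0,-1],[0,0,0.01,0.18,0.04,0,-1],[0,0,0.01,0.32,0.08,0,-1],[0,0,0.01,0.44,0.11,0.0,-1],[0,0,0.01,0.53,0.13,0.05,-1],[0,0,0.01,0.576,0.135,0.1,-1],[0,0,0.01,0.576,0.135,0.1,-1],[0,0,0.01,0.576,0.135,0.1,-1]],
  ],
)

```text
time: 7.8
tool_pos: [0.6006, 0.2533, 0.3207]
tool_rot: [-3.141, 0.001, 0.731]
contact_force: [-0.5, 0.0, -0.1]
opening: 0.0396
```

Run:
```python
from h import *
go((.6003,.254,.2),42)
```

```text
t 7.8 at [0.6006 0.2533 0.3207] rot [-1.7996e+02  8.0000e-02  4.1880e+01] F [-0.5  0.  -0.1] open 0.0396
 turn [-0.0004  0.0009 -0.0013] shift [ 0.0014 -0.0022  0.4022] rows 3.0
```

>>> arm_command(
  motion=[
    [[0,0,0,0.001,-0.002,0.06,-1],[0,0,0,0.001,-0.002,0.15,-1],[0,0,0,0.001,-0.002,0.24,-1],[0,0,0,0.001,-0.002,0.32,-1],[0,0,0,0.001,-0.002,0.38,-1],[0,0,0,0.001,-0.002,0.4,-1],[0,0,0,0.001,-0.002,0.4,-1],[0,0,0,0.001,-0.002,0.4,-1]],
  ],
)

```text
time: 8.6
tool_pos: [0.6014, 0.2541, 0.203]
tool_rot: [3.14, -0.003, 0.73]
contact_force: [-0.5, 0.5, -0.3]
opening: 0.0398
```

Run:
```python
from h import *
go((.6003,.254,.133),42)
d=cam('scene'); save('s5',cv2.resize(d['image'][80:250,250:460],None,fx=3.4,fy=3.4,interpolation=cv2.INTER_CUBIC))
d=cam('wrist'); save('w5',d['image'])
```

```text
t 8.6 at [0.6014 0.2541 0.203 ] rot [ 1.7993e+02 -1.6000e-01  4.1810e+01] F [-0.5  0.5 -0.3] open 0.0398
 turn [ 0.0008 -0.0017 -0.0021] shift [-0.0035 -0.0026  0.2333] rows 2.0
```

View pics/s5.png

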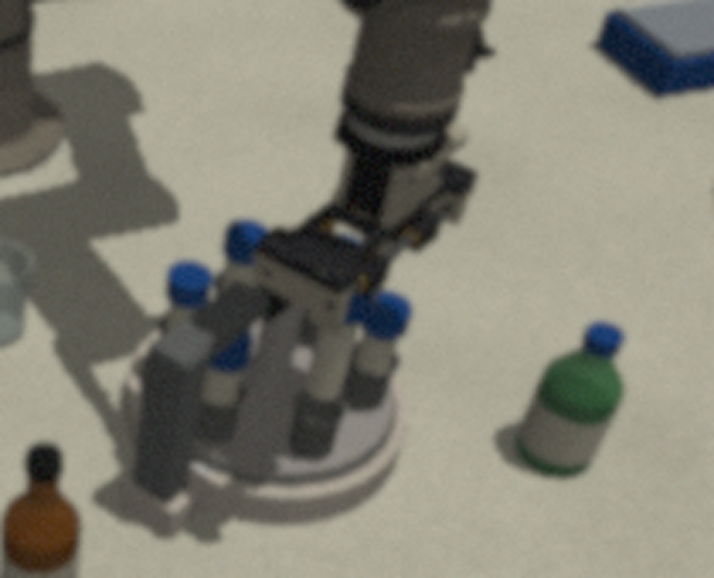

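View pics/w5.png

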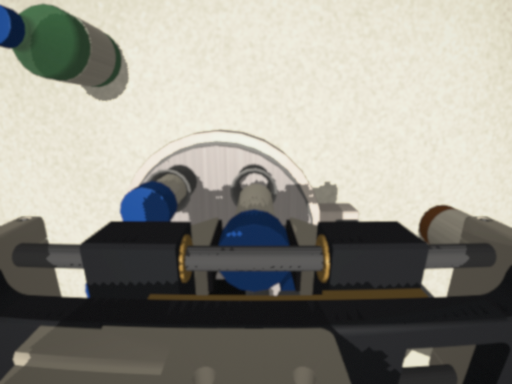

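The tube is directly above its sleeve (scene crop px 325,400; wrist px 255,185). The gripper body clears the probe. Lowering slowly.

>>> arm_command(
  motion=[
    [[0,0,0,-0.003,-0.002,0.02,-1],[0,0,0,-0.003,-0.002,0.045,-1],[0,0,0,-0.003,-0.002,0.07,-1],[0,0,0,-0.003,-0.002,0.095,-1],[0,0,0,-0.003,-0.002,0.12,-1],[0,0,0,-0.003,-0.002,0.14,-1],[0,0,0,-0.003,-0.002,0.155,-1],[0,0,0,-0.003,-0.002,0.155,-1]],
  ],
)

```text
time: 9.5
tool_pos: [0.5997, 0.2538, 0.1536]
tool_rot: [-3.141, 0.001, 0.73]
contact_force: [0.5, -0.1, -1.1]
opening: 0.0397
```

Run:
```python
from h import *
go((.6003,.254,.133),42)
```

```text
t 9.5 at [0.5997 0.2538 0.1536] rot [-1.7998e+02  3.0000e-02  4.1800e+01] F [ 0.5 -0.1 -1.1] open 0.0397
 turn [-0.0002  0.0004 -0.0022] shift [0.0019 0.0007 0.0687] rows 1.0
```

Contact forces are low and the tube's underside is about 30 mm into the sleeve. Continuing gently to the floor.

>>> arm_command(
  motion=[
    [[0,0,0,0,0,0.015,-1],[0,0,0,0,0,0.03,-1],[0,0,0,0,0,0.045,-1],[0,0,0,0,0,0.055,-1],[0,0,0,0,0,0.063,-1],[0,0,0,0,0,0.067,-1],[0,0,0,0,0,0.067,-1]],
  ],
)

```text
time: 10.2
tool_pos: [0.5999, 0.2539, 0.1342]
tool_rot: [3.142, -0.0, 0.73]
contact_force: [2.4, 0.3, -0.8]
opening: 0.0393
```

>>> arm_command(
  motion=[
    [[0,0,0,0,0,0.002,-1],[0,0,0,0,0,0.002,-1]],
  ],
)

```text
time: 10.4
tool_pos: [0.6, 0.2539, 0.1339]
tool_rot: [3.141, -0.0, 0.73]
contact_force: [3.3, 0.6, 1.0]
opening: 0.0397
```

>>> arm_command(
  motion=[
    [[0,0,0,0,0,0.003,-1],[0,0,0,0,0,0.005,-1],[0,0,0,0,0,0.005,-1]],
  ],
)

```text
time: 10.7
tool_pos: [0.6001, 0.254, 0.1328]
tool_rot: [3.141, -0.001, 0.73]
contact_force: [2.1, 0.2, 3.7]
opening: 0.0395
```

Run:
```python
from h import *
go((.6,.254,.133),42)
```

```text
t 10.7 at [0.6001 0.254  0.1328] rot [ 1.7998e+02 -6.0000e-02  4.1810e+01] F [2.1 0.2 3.7] open 0.0395
 turn [ 0.0002 -0.0007 -0.0021] shift [-0.0001 -0.0001 -0.0006] rows 1.0
```

The tube touches the floor: upward force is 3.7 N at TCP z 0.1328, where I predicted 0.133. I'll open just enough to release, about 58 mm.

>>> arm_command(
  motion=[
    [[0,0,0,0,0,0,0.25],[0,0,0,0,0,0,0.25],[0,0,0,0,0,0,0.25],[0,0,0,0,0,0,0.25],[0,0,0,0,0,0,0.25],[0,0,0,0,0,0,0.25]],
  ],
)

```text
time: 11.3
tool_pos: [0.5997, 0.2539, 0.1321]
tool_rot: [-3.141, 0.0, 0.73]
contact_force: [0.8, -0.3, -0.3]
opening: 0.0574
```

>>> arm_command(
  motion=[
    [[0,0,0,0,0,-0.02,0.25],[0,0,0,0,0,-0.08,0.25],[0,0,0,0,0,-0.16,0.25],[0,0,0,0,0,-0.25,0.25],[0,0,0,0,0,-0.36,0.25],[0,0,0,0,0,-0.48,0.25],[0,0,0,0,0,-0.6,0.25],[0,0,0,0,0,-0.65,0.25]],
  ],
)

```text
time: 12.1
tool_pos: [0.6005, 0.2541, 0.3323]
tool_rot: [3.139, -0.006, 0.73]
contact_force: [-0.6, 0.2, 0.4]
opening: 0.0574
```

Run:
```python
from h import *
d=cam('wrist'); save('w6',d['image']); caps(d,(.1,.25)); 
d=cam('scene'); save('s6',cv2.resize(d['image'][80:250,250:460],None,fx=3.4,fy=3.4,interpolation=cv2.INTER_CUBIC)); caps(d,(.1,.2))
go((.445,.167,.34),42)
```

```text
px [91. 57.] ztop 0.1511 minc 0.5774 0.4951 R 0.0154 lsq [0.5772 0.495 ] R 0.0147
px [187. 174.] ztop 0.1643 minc 0.5456 0.317 R 0.0191 lsq [0.5455 0.3171] R 0.0187
px [254. 176.] ztop 0.1642 minc 0.6 0.2538 R 0.0198 lsq [0.5999 0.2538] R 0.0193
px [163. 221.] ztop 0.1652 minc 0.4714 0.3031 R 0.0163 lsq [0.4696 0.3024] R 0.0148
px [285. 220.] ztop 0.1639 minc 0.5807 0.1812 R 0.0169 lsq [0.5749 0.1757] R 0.0185
px [253. 281.] ztop 0.1645 minc 0.4912 0.1574 R 0.0201 lsq [0.491  0.1576] R 0.0196
px [322. 151.] ztop 0.1651 minc 0.4435 0.2181 R 0.0174 lsq [0.443  0.2181] R 0.0162
px [350. 155.] ztop 0.1647 minc 0.4695 0.2977 R 0.0177 lsq [0.4697 0.2978] R 0.017
px [305. 163.] ztop 0.1647 minc 0.4975 0.1542 R 0.017 lsq [0.4977 0.1545] R 0.0166
px [363. 173.] ztop 0.1647 minc 0.5516 0.313 R 0.0182 lsq [0.5523 0.3136] R 0.0173
px [347. 186.] ztop 0.1648 minc 0.6049 0.2523 R 0.0214 lsq [0.6052 0.2513] R 0.0199
t 12.2 at [0.6005 0.2541 0.3309] rot [179.84  -0.34  41.81] F [ 0.8  0.4 -0.3] open 0.0575
 turn [ 0.0018 -0.0038 -0.0021] shift [-0.5799 -0.1291 -0.0342] rows 4.0
```

View pics/w6.png

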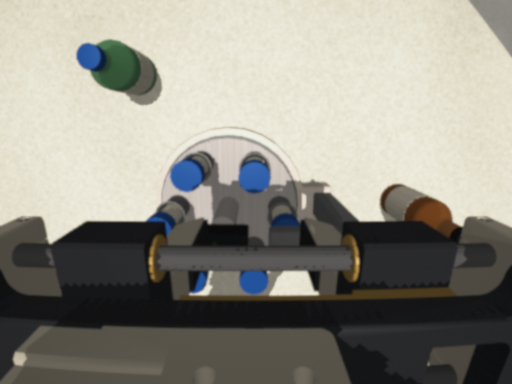

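View pics/s6.png

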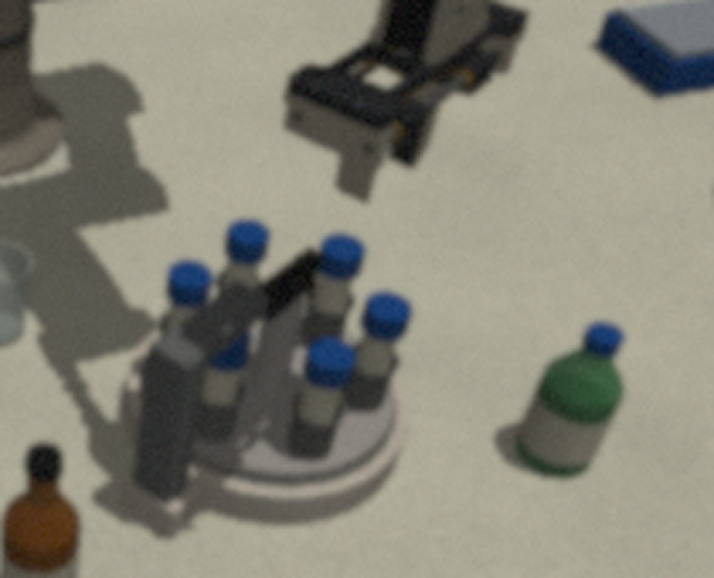

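The loaded cap at wrist px (254,176) has its top at 0.1642, the same reading as the seated tubes, and its centre is within 1 mm of the pocket. Step 1 looks done. Next is the knob: jaws across the bar, yaw 132°, with the camera side away from the probe.

Run:
```python
from h import *
go((.517,.2362,.28),132)
```

```text
t 12.2 at [0.6005 0.2541 0.3309] rot [179.84  -0.34  41.81] F [ 0.8  0.4 -0.3] open 0.0575
 turn [ 0.0043 -0.0016 -1.0021] shift [-0.2484 -0.1416  0.1677] rows 11.0
```

>>> arm_command(
  motion=[
    [[0,0,-0.09,-0.05,-0.03,0,0.25],[0,0,-0.18,-0.1,-0.06,0,0.25],[0,0,-0.27,-0.15,-0.09,0,0.25],[0,0,-0.36,-0.2,-0.12,0,0.25],[0,0,-0.45,-0.248,-0.142,0,0.25],[0,0,-0.54,-0.248,-0.142,0,0.25],[0,0,-0.63,-0.248,-0.142,0,0.25],[0,0,-0.72,-0.248,-0.142,0,0.25]],
  ],
)

```text
time: 13.0
tool_pos: [0.5153, 0.2359, 0.3259]
tool_rot: [-3.139, -0.0, 1.866]
contact_force: [0.8, 0.5, 0.2]
opening: 0.0574
```

>>> arm_command(
  motion=[
    [[0,0,-0.09,0,0,0,0.25],[0,0,-0.18,0,0,0,0.25],[0,0,-0.28,0,0,0.05,0.25],[0,0,-0.28,0,0,0.1,0.25],[0,0,-0.28,0,0,0.1,0.25],[0,0,-0.28,0,0,0.1,0.25]],
  ],
)

```text
time: 13.6
tool_pos: [0.5156, 0.2359, 0.2966]
tool_rot: [-3.14, -0.001, 2.3]
contact_force: [-0.7, -0.2, 0.8]
opening: 0.0571
```

Run:
```python
from h import *
d=cam('wrist'); save('w7',d['image'])
P=cloud(d); q=(.517,.2362)
m=((np.hypot(P[...,0]-q[0],P[...,1]-q[1])<.05)&(P[...,2]>.183)&(P[...,2]<.195)).astype(np.uint8)
pts=np.argwhere(m)[:,::-1].astype(np.float32); w=onplane(d,pts,.188)[:,:2]
print('knob',cv2.minAreaRect((w*1000).astype(np.float32)))
go((.517,.2362,.155),132)
```

```text
knob ((516.3377075195312, 237.4951171875), (15.186100006103516, 69.22339630126953), 41.495853424072266)
t 13.65 at [0.5159 0.236  0.2973] rot [-1.8000e+02 -1.0000e-02  1.3178e+02] F [-0.2  0.4  0.8] open 0.0573
 turn [-0.     -0.0001 -0.0025] shift [-0.002   0.003   0.4745] rows 3.0
```

View pics/w7.png

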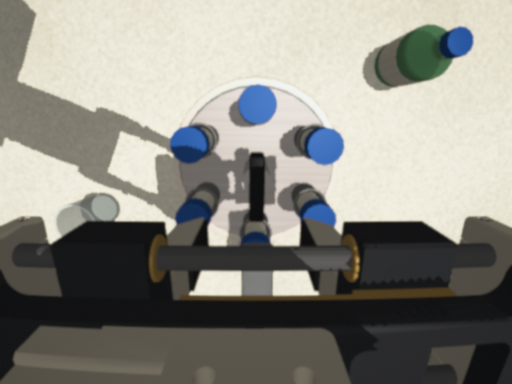

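The knob bar is at wrist px (257,187), upright and centred between the jaws. The measured centre of (0.5163, 0.2375) agrees with the earlier reading within 1.5 mm. Going down.

>>> arm_command(
  motion=[
    [[0,0,0,0,0.002,0.08,0.25],[0,0,0,0,0.002,0.18,0.25],[0,0,0,0,0.002,0.28,0.25],[0,0,0,0,0.002,0.38,0.25],[0,0,0,0,0.002,0.44,0.25],[0,0,0,0,0.002,0.474,0.25],[0,0,0,0,0.002,0.474,0.25],[0,0,0,0,0.002,0.474,0.25]],
  ],
)

```text
time: 14.45
tool_pos: [0.5171, 0.2367, 0.1562]
tool_rot: [3.14, 0.001, 2.3]
contact_force: [0.1, 0.1, -0.2]
opening: 0.0576
```

Run:
```python
from h import *
go((.5168,.2365,.155),132)
d=cam('wrist'); save('w8',d['image'])
```

```text
t 14.45 at [0.5171 0.2367 0.1562] rot [1.7989e+02 4.0000e-02 1.3180e+02] F [ 0.1  0.1 -0.2] open 0.0576
 turn [ 0.0012  0.0005 -0.0022] shift [ 0.0002 -0.0012  0.0039] rows 1.0
```

View pics/w8.png

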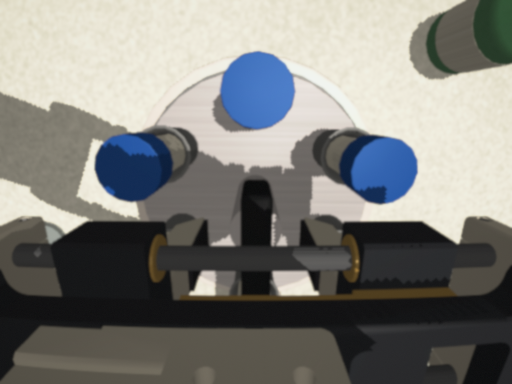

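The bar at px (257,240) is between the pads, with clearance to all caps. Closing with moderate force.

>>> arm_command(
  motion=[
    [[0,0,0,0,0,0,-1],[0,0,0,0,0,0,-1],[0,0,0,0,0,0,-1],[0,0,0,0,0,0,-1],[0,0,0,0,0,0,-1],[0,0,0,0,0,0,-1],[0,0,0,0,0,0,-1],[0,0,0,0,0,0,-1]],
  ],
  grip_force=20,
)

```text
time: 15.3
tool_pos: [0.5176, 0.2376, 0.1551]
tool_rot: [3.138, 0.0, 2.3]
contact_force: [4.6, 5.6, -3.6]
opening: 0.0158
```

>>> arm_command(
  motion=[
    [[0,0,0.02,0,0,0,-1],[0,0,0.06,0,0,0,-1],[0,0,0.11,0,0,0,-1],[0,0,0.16,0,0,0,-1],[0,0,0.21,0,0,0,-1],[0,0,0.26,0,0,0,-1],[0,0,0.31,0,0,0,-1],[0,0,0.33,0,0,0,-1]],
  ],
)

```text
time: 16.1
tool_pos: [0.5182, 0.2379, 0.1551]
tool_rot: [3.137, -0.002, 1.78]
contact_force: [7.2, 6.8, -3.7]
opening: 0.0157
```

Run:
```python
from h import *
go((.5171,.2367,.155),72)
d=cam('wrist'); save('w9',d['image'])
```

```text
t 16.1 at [0.5182 0.2379 0.1551] rot [ 1.7974e+02 -1.1000e-01  1.0196e+02] F [ 7.2  6.8 -3.7] open 0.0157
 turn [ 0.0025 -0.002   0.3329] shift [-0.0031 -0.0043  0.0004] rows 4.0
```

View pics/w9.png

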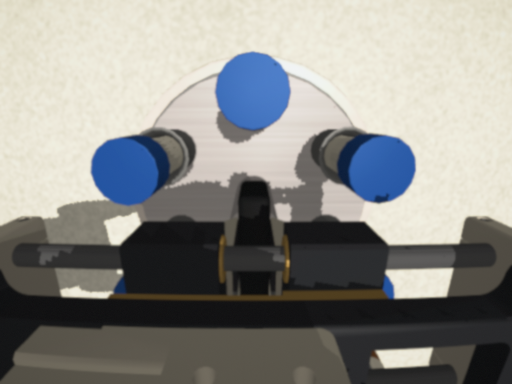

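The rotor turns with the hand: caps and bar keep their place in the wrist view and the tool has turned about 30°. Finishing the click.

>>> arm_command(
  motion=[
    [[0,0,0.04,0,0,0,-1],[0,0,0.09,0,0,0,-1],[0,0,0.14,0,0,0,-1],[0,0,0.19,0,0,0,-1],[0,0,0.24,0,0,0,-1],[0,0,0.29,0,0,0,-1],[0,0,0.333,0,0,0,-1],[0,0,0.333,0,0,0,-1]],
  ],
)

```text
time: 16.95
tool_pos: [0.5188, 0.2378, 0.1551]
tool_rot: [3.138, -0.005, 1.257]
contact_force: [10.1, 5.7, -6.0]
opening: 0.0157
```

>>> arm_command(
  motion=[
    [[0,0,0,0,0,0,-1],[0,0,0,0,0,0,-1],[0,0,0,0,0,0,0.1],[0,0,0,0,0,0,0.1],[0,0,0,0,0,0,0.1],[0,0,0,0,0,0,0.1],[0,0,0,0,0,0,0.1],[0,0,0,0,0,0,0.1]],
  ],
)

```text
time: 17.75
tool_pos: [0.5163, 0.2364, 0.1551]
tool_rot: [-3.142, -0.0, 1.259]
contact_force: [0.4, 0.9, 0.7]
opening: 0.0503
```

Run:
```python
from h import *
go((.5171,.2367,.155),72)
d=cam('wrist'); save('w10',d['image'])
```

```text
t 17.75 at [0.5163 0.2364 0.1551] rot [-180.     -0.     72.13] F [0.4 0.9 0.7] open 0.0503
 turn [-0.     -0.      0.0015] shift [0.0017 0.0021 0.0002] rows 1.0
```

View pics/w10.png

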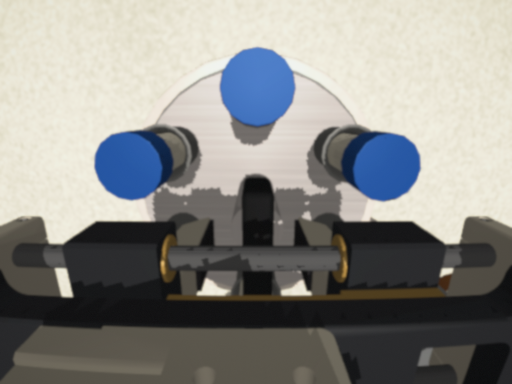

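The bar stands free between the open jaws at px (257,225). Retreating straight up, then moving back toward the robot.

>>> arm_command(
  motion=[
    [[0,0,0,0,0,-0.04,0.1],[0,0,0,0,0,-0.12,0.1],[0,0,0,0,0,-0.22,0.1],[0,0,0,0,0,-0.34,0.1],[0,0,0,0,0,-0.46,0.1],[0,0,0,0,0,-0.58,0.1],[0,0,0,0,0,-0.65,0.1],[0,0,0,0,0,-0.65,0.1]],
  ],
)

```text
time: 18.6
tool_pos: [0.5173, 0.2368, 0.3546]
tool_rot: [3.135, -0.005, 1.259]
contact_force: [-0.2, -0.2, -0.2]
opening: 0.0506
```

Run:
```python
from h import *
go((.445,.167,.35),42)
```

```text
t 18.6 at [0.5173 0.2368 0.3546] rot [179.63  -0.27  72.14] F [-0.2 -0.2 -0.2] open 0.0506
 turn [ 0.0033 -0.004   0.3349] shift [-0.2953 -0.1581  0.0128] rows 4.0
```

>>> arm_command(
  motion=[
    [[0,0,0.08,-0.08,-0.04,0,0.1],[0,0,0.17,-0.18,-0.1,0,0.1],[0,0,0.25,-0.28,-0.15,0,0.1],[0,0,0.33,-0.3,-0.158,0,0.1],[0,0,0.33,-0.3,-0.158,0,0.1],[0,0,0.33,-0.3,-0.158,0,0.1],[0,0,0.33,-0.3,-0.158,0,0.1]],
  ],
)

```text
time: 19.3
tool_pos: [0.444, 0.1657, 0.3495]
tool_rot: [-3.141, 0.001, 0.743]
contact_force: [1.0, 0.1, 0.5]
opening: 0.051
```

Run:
```python
from h import *
d=cam('wrist'); save('w11',d['image']); caps(d,(.14,.2))
P=cloud(d); q=(.517,.2362)
m=((np.hypot(P[...,0]-q[0],P[...,1]-q[1])<.05)&(P[...,2]>.183)&(P[...,2]<.195)).astype(np.uint8)
pts=np.argwhere(m)[:,::-1].astype(np.float32); w=onplane(d,pts,.188)[:,:2]
print('knob',cv2.minAreaRect((w*1000).astype(np.float32)))
d=cam('scene'); save('s11',cv2.resize(d['image'][100:290,50:460],None,fx=1.9,fy=1.9,interpolation=cv2.INTER_CUBIC)); caps(d,(.08,.2),(105,110,40))
s=robot.observe(); print(s['time'],s['qvel'].round(3),s['contact_force'].round(1))
```

```text
px [217.  25.] ztop 0.1643 minc 0.5429 0.3159 R 0.0197 lsq [0.5429 0.3158] R 0.0191
px [289.  26.] ztop 0.1642 minc 0.5986 0.2535 R 0.0198 lsq [0.5988 0.2534] R 0.019
px [184.  89.] ztop 0.1642 minc 0.4605 0.2984 R 0.0194 lsq [0.461  0.2985] R 0.0188
px [219. 149.] ztop 0.1644 minc 0.4348 0.2189 R 0.0189 lsq [0.4347 0.219 ] R 0.0186
px [284. 150.] ztop 0.1643 minc 0.4904 0.1568 R 0.0192 lsq [0.4904 0.1568] R 0.0188
knob ((516.5137939453125, 236.4166717529297), (69.37474060058594, 16.335901260375977), 72.09522247314453)
px [322. 151.] ztop 0.1647 minc 0.4428 0.2167 R 0.0182 lsq [0.442  0.2162] R 0.0166
px [350. 155.] ztop 0.1649 minc 0.4687 0.2968 R 0.0173 lsq [0.4685 0.2974] R 0.0163
px [305. 163.] ztop 0.1649 minc 0.4993 0.1539 R 0.0176 lsq [0.4996 0.154 ] R 0.0168
px [363. 172.] ztop 0.1648 minc 0.5502 0.3147 R 0.0177 lsq [0.5508 0.3149] R 0.0167
px [347. 186.] ztop 0.1646 minc 0.6046 0.2512 R 0.0218 lsq [0.6047 0.2526] R 0.0205
19.4 [-0.002 -0.    -0.    -0.    -0.     0.006] [-0.3 -0.6  0.3]
```

View pics/w11.png

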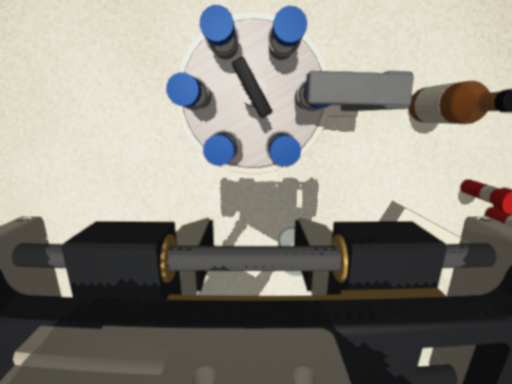

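View pics/s11.png

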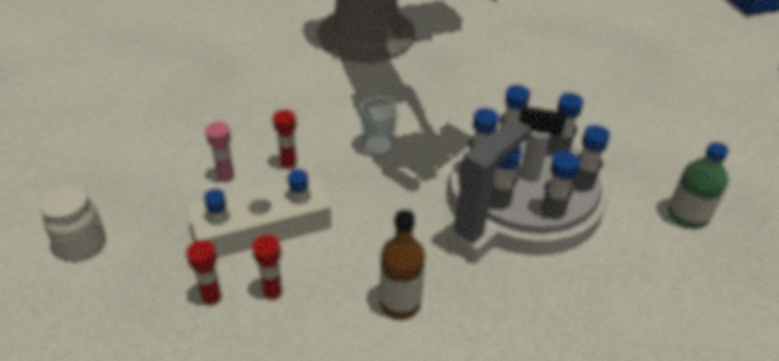

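The knob bar in the wrist view, around px (252,87), now lies at 72.1° where it was 131.9°, so it has turned 60° clockwise. All six caps read 0.164 m high on the pocket circle; the one under the probe is partly hidden. The rack and bystanders are unchanged in the scene view. Handing in.

Run:
```python
from h import *
print(robot.hand_in())
```

```text
the job is handed in; nothing more can be done
None
```

The tall blue-capped tube from the middle rack hole is now in the empty pocket, and the changer is turned one click clockwise so that tube sits under the probe. The job was handed in at about 19.4 s; no verdict is reported.

**Placement:** I lowered the tube slowly until it touched the pocket floor (3.7 N), then let go. Its cap top read 0.164 m, the same as the tubes already seated, and its centre was within 1 mm of the pocket centre.

**Turn:** The knob went from about 132° to 72.1°, which is 60° clockwise. The gripper is off the knob, parked above and beside the changer, with no significant force on it.

**Other objects:** In the last pictures the five visible changer caps are level and on their positions. The two short rack tubes, the bottles, jar and beaker look unmoved, but I checked those by eye only.

**Not fully checked or in disagreement:**
- **Tube under the probe:** it is partly hidden by the probe arm, so I could not fit its position after the turn.
- **Scene camera:** it put points 5 to 7 mm further out in x than the wrist and top cameras. I relied on the wrist camera, and the tube going cleanly into its pocket bore that out.

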